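# Complete the stand-off kit and press its lid home

### The job

The kit in the open case needs two round and two square stand-offs, but one is missing: see which shape it is, take one of that shape from the spares tray and stand it in the empty bay. Then fold the stiff lid shut and press down on it near the front edge, feeling for 10 to 40 N, until it is fully home; the other two spares stay in their tray and the carton and the tape core are left alone.

Things in the scene. Friction and masses are not known exactly. Their poses are not given: they have to be found in the camera images.
- case: Grey plastic kit case, fixed: outside 120 (x) x 290 (y) x 60 mm high, walls 5 mm. Origin: centre of its underside; x points from its front wall to the hinge wall at the back. Inside, a black moulded insert, top 18 mm above the bench, has four 50 x 50 mm bays in a row along y, floors 5 mm above the bench.
- bay0 (a point): Centre of the floor of bay 0 of the case (5 mm above the bench); the bays lie 64 mm apart along the case's y.
- bay1 (a point): Centre of the floor of bay 1 of the case (5 mm above the bench); the bays lie 64 mm apart along the case's y.
- bay2 (a point): Centre of the floor of bay 2 of the case (5 mm above the bench); the bays lie 64 mm apart along the case's y.
- bay3 (a point): Centre of the floor of bay 3 of the case (5 mm above the bench); the bays lie 64 mm apart along the case's y.
- lid (a joint): Angle of the lid: 0 fully closed, 1.9 rad furthest back; starts near upright. The stiff hinge stays where it is left; its seal pushes back, so closing takes about 6 N down at the front edge (more nearer the hinge). A flat grey plate 132 x 290 x 8 mm, hinged on the rear rim; closed, its top is 68 mm above the bench and it overhangs the case's front by 12 mm.
- lid_hinge (a point): Middle of the hinge axis, at the rear rim of the case 60 mm above the bench; turns with the lid: x runs in the lid from its front edge to the hinge, y along the hinge axis (the lid opens by a positive turn about it), z normal to the lid's outer face.
- lid_press (a point): Point on the outer face of the lid, mid-length, 112 mm from the hinge axis and 20 mm from the free edge; axes as lid_hinge. This is where to press.
- tray: Black plastic spares tray, fixed: 220 (x) x 80 (y) x 18 mm high, with three 50 mm square bays at x = -64, 0, +64 mm; bay floors 5 mm above the bench. Origin: centre of its underside. Lies left or right of the case.
- round1: Round stand-off, plain aluminium, 50 mm high, about 110 g: a round foot 38 mm in diameter and 8 mm thick carrying a cylinder 28 mm in diameter up to the top. Origin: centre of its underside, z up its axis. Starts standing in a bay of the case or of the tray; which one varies.
- round2: Round stand-off, plain aluminium, 50 mm high, about 110 g: a round foot 38 mm in diameter and 8 mm thick carrying a cylinder 28 mm in diameter up to the top. Origin: centre of its underside, z up its axis. Starts standing in a bay of the case or of the tray; which one varies.
- round3: Round stand-off, plain aluminium, 50 mm high, about 110 g: a round foot 38 mm in diameter and 8 mm thick carrying a cylinder 28 mm in diameter up to the top. Origin: centre of its underside, z up its axis. Starts standing in a bay of the case or of the tray; which one varies.
- square1: Square stand-off, plain aluminium, 50 mm high, about 110 g: a round foot 38 mm in diameter and 8 mm thick carrying a square post 28 x 28 mm (sides along its x and y) up to the top. Origin: centre of its underside, z up its axis. Starts standing in a bay of the case or of the tray; which one varies.
- square2: Square stand-off, plain aluminium, 50 mm high, about 110 g: a round foot 38 mm in diameter and 8 mm thick carrying a square post 28 x 28 mm (sides along its x and y) up to the top. Origin: centre of its underside, z up its axis. Starts standing in a bay of the case or of the tray; which one varies.
- square3: Square stand-off, plain aluminium, 50 mm high, about 110 g: a round foot 38 mm in diameter and 8 mm thick carrying a square post 28 x 28 mm (sides along its x and y) up to the top. Origin: centre of its underside, z up its axis. Starts standing in a bay of the case or of the tray; which one varies.
- carton: Bystander: closed cardboard carton 100 x 100 x 80 mm, on the other side of the case from the tray. Origin: centre of its underside.
- tape: Bystander: cardboard tape core, a ring 90 mm in diameter, 25 mm high. Origin: centre of its underside.

How it is judged (in metres and radians):
On the way, in this order (a step that is already met when the one before it is completed fails the run):
1. With the lid still open (beyond 1.2 rad), the case holds two round and two square stand-offs, each standing upright on its bay's floor and let go; the two spares left stand in the tray (x of round1 in the frame of case between -0.018 and 0.002 m and y of round1 in the frame of case between -0.106 and 0.106 m and z of each of round1, square1 in the frame of case below 0.009 m and angle between each of round1, square1's own z axis and vertical below 0.1 rad and x of square1 in the frame of case between -0.018 and 0.002 m and y of square1 in the frame of case between -0.106 and 0.106 m and (((x of round2 in the frame of case between -0.018 and 0.002 m and y of round2 in the frame of case between -0.106 and 0.106 m and z of round2 in the frame of case below 0.009 m and angle between round2's own z axis and vertical below 0.1 rad) and (x of round3 in the frame of tray between -0.075 and 0.075 m and y of round3 in the frame of tray between -0.011 and 0.011 m and z of round3 in the frame of tray below 0.009 m and angle between round3's own z axis and vertical below 0.1 rad)) or ((x of round3 in the frame of case between -0.018 and 0.002 m and y of round3 in the frame of case between -0.106 and 0.106 m and z of round3 in the frame of case below 0.009 m and angle between round3's own z axis and vertical below 0.1 rad) and (x of round2 in the frame of tray between -0.075 and 0.075 m and y of round2 in the frame of tray between -0.011 and 0.011 m and z of round2 in the frame of tray below 0.009 m and angle between round2's own z axis and vertical below 0.1 rad))) and (((x of square2 in the frame of case between -0.018 and 0.002 m and y of square2 in the frame of case between -0.106 and 0.106 m and z of square2 in the frame of case below 0.009 m and angle between square2's own z axis and vertical below 0.1 rad) and (x of square3 in the frame of tray between -0.075 and 0.075 m and y of square3 in the frame of tray between -0.011 and 0.011 m and z of square3 in the frame of tray below 0.009 m and angle between square3's own z axis and vertical below 0.1 rad)) or ((x of square3 in the frame of case between -0.018 and 0.002 m and y of square3 in the frame of case between -0.106 and 0.106 m and z of square3 in the frame of case below 0.009 m and angle between square3's own z axis and vertical below 0.1 rad) and (x of square2 in the frame of tray between -0.075 and 0.075 m and y of square2 in the frame of tray between -0.011 and 0.011 m and z of square2 in the frame of tray below 0.009 m and angle between square2's own z axis and vertical below 0.1 rad))) and value of joint lid above 1.2 rad and contact force between the fingers and round1 below 0.1 N and contact force between the fingers and round2 below 0.1 N and contact force between the fingers and round3 below 0.1 N and contact force between the fingers and square1 below 0.1 N and contact force between the fingers and square2 below 0.1 N and contact force between the fingers and square3 below 0.1 N), for 0.2 s.
2. The lid is fully closed (within 0.03 rad, about 4 mm at its front edge) and pressed there with the fingers, within 60 mm of the press point, with more than 10 N for 0.3 s (value of joint lid below 0.03 rad and contact force between the fingers and case above 10 N and horizontal distance between the grasp point and lid_press below 0.06 m), for 0.3 s.
At the end, for the whole second after the job is handed in: The lid is shut within 0.03 rad (4 mm at the front edge) and stays so; in the case two round and two square stand-offs, one to a bay, stand upright (within 0.1 rad) on the bay floors; the other two, one round and one square, stand upright in the tray; all at rest (x of round1 in the frame of case between -0.018 and 0.002 m and y of round1 in the frame of case between -0.106 and 0.106 m and z of each of round1, square1 in the frame of case below 0.009 m and angle between each of round1, square1's own z axis and vertical below 0.1 rad and x of square1 in the frame of case between -0.018 and 0.002 m and y of square1 in the frame of case between -0.106 and 0.106 m and (((x of round2 in the frame of case between -0.018 and 0.002 m and y of round2 in the frame of case between -0.106 and 0.106 m and z of round2 in the frame of case below 0.009 m and angle between round2's own z axis and vertical below 0.1 rad) and (x of round3 in the frame of tray between -0.075 and 0.075 m and y of round3 in the frame of tray between -0.011 and 0.011 m and z of round3 in the frame of tray below 0.009 m and angle between round3's own z axis and vertical below 0.1 rad)) or ((x of round3 in the frame of case between -0.018 and 0.002 m and y of round3 in the frame of case between -0.106 and 0.106 m and z of round3 in the frame of case below 0.009 m and angle between round3's own z axis and vertical below 0.1 rad) and (x of round2 in the frame of tray between -0.075 and 0.075 m and y of round2 in the frame of tray between -0.011 and 0.011 m and z of round2 in the frame of tray below 0.009 m and angle between round2's own z axis and vertical below 0.1 rad))) and (((x of square2 in the frame of case between -0.018 and 0.002 m and y of square2 in the frame of case between -0.106 and 0.106 m and z of square2 in the frame of case below 0.009 m and angle between square2's own z axis and vertical below 0.1 rad) and (x of square3 in the frame of tray between -0.075 and 0.075 m and y of square3 in the frame of tray between -0.011 and 0.011 m and z of square3 in the frame of tray below 0.009 m and angle between square3's own z axis and vertical below 0.1 rad)) or ((x of square3 in the frame of case between -0.018 and 0.002 m and y of square3 in the frame of case between -0.106 and 0.106 m and z of square3 in the frame of case below 0.009 m and angle between square3's own z axis and vertical below 0.1 rad) and (x of square2 in the frame of tray between -0.075 and 0.075 m and y of square2 in the frame of tray between -0.011 and 0.011 m and z of square2 in the frame of tray below 0.009 m and angle between square2's own z axis and vertical below 0.1 rad))) and linear speed of each of round1, round2, round3, square1, square2, square3 below 0.01 m/s and value of joint lid below 0.03 rad); the robot touches nothing.
It fails at once if The fingers push on the case or its lid with more than 40 N (contact force between the fingers and case above 40 N).
It fails at once if The carton or the tape core is moved more than 20 mm (distance of any of carton, tape from where it was at the start of the episode above 0.02 m).
It also fails if it takes over 67 s, if anything falls off the work surface, if the arm or the gripper's body presses on something with over 40 N, if the wrist force passes 120 N, or if a joint passes its speed limit or range.

### The arm

A 6-joint arm with a two-finger parallel gripper is mounted at the origin on the work surface. World frame = base frame: x ahead of the robot, y to its left, z up, the work surface at z = 0. Lengths are in mm, angles in rad, forces in N, time in s.
With the tool pointing down it reaches from about 400 to 825 mm from the base axis. Payload 7 kg.
Tool frame: the origin (TCP) lies between the finger pads; the fingertips stand 14 mm ahead of it and the grasp point (between the pads) lies 5 mm behind it (arm.tip_reach is the z of the fingertips in the tool frame, in mm); z points along the fingers, x is the direction in which the jaws open and shut, and the axes are right-handed (so a half turn about z gives the same grasp; the last joint's range is limited). The gripper opens to 88 mm and grips with 3 to 60 N. Pads are 19 mm wide; open, the fingers measure 130 mm over their backs; the gripper's body (78 mm by 193 mm) begins 47 mm behind the grasp point.
Start: joints at [-0.885, 0.359, 0.012, 0, -1.224, -0.288], TCP at [261.461, -622.281, 240.561] pointing down, gripper open.
Joint ranges: [-3.07, 3.07], [-1.43, 2.12], [-1.02, 1.25], [-3.03, 1.67], [-3.05, -0], [-3.03, 3.03]. Speed limits (rad/s): [2.39, 2.39, 3.01, 3.14, 3.14, 3.14].

### API

Orientations are given as a 3x3 rotation matrix whose columns are the frame's x, y, z axes.
In Python, from rig import arm gives the robot as it stands.
- The arm moves only by the shell command python3 -m crank 'ROWS' [FORCE]. ROWS is JSON, a list of rows, each an object of numbers: "dx", "dy", "dz": the shift along the tool's x, y, z in m; "wx", "wy", "wz": the turn, a rotation vector about the tool's x, y, z in rad; "jaw": the opening, from 0 (shut) to 1 (fully open). In form: [{"dx": .., "dy": .., "dz": .., "wx": .., "wy": .., "wz": .., "jaw": ..}, ...]. A call has 1 to 5 rows; each row is the pose to reach, as a shift and turn from the pose commanded when the call began, along the tool's axes at that moment; what a row does not reach only later rows make up. A row lasts 1/10 s, in which the tool goes at most 50 mm and 8.59 degrees, less where a joint would pass 70% of its speed; a pose out of reach is approached as far as the arm can. A call with a gripper value outside its range is refused whole. The fingers move at their own pace and stop on an object; FORCE is the grip in N (left out, the last holds). Time passes only in rows, so rows that repeat a pose let the fingers close. It gives the time, the measured TCP pose, the force and the opening at its end, in the units of the state.
- arm.get_obs(): the state, without advancing time (a new reading comes with each control period).
- arm.read_camera(name): name is "side" or "top"; returns a dict with "img" (384x512x3 uint8, red, green, blue), "z_map" (384x512 float32, mm along the optical axis (not along the pixel's ray), 0 where there is no reading), "K" (3x3 intrinsics, pixels), "rvec" (rotation vector, rad) and "tvec" (3), from world to camera coordinates, as OpenCV has them. Camera axes: x right, y down, z forward; pixel columns grow to the right and rows downward; lengths in mm; the calibration is good to about 2 mm. A picture is of the moment at which its call begins.
- arm.hand_in(): hands the job in, once; it reports no verdict.
The state is a dict: "t": time; "joints": joint angles; "qvel": joint speeds; "effort": joint torques, N m; "tcp_pos": TCP position; "orientation": TCP orientation; "wrist_force": force on the tool from outside, world axes, zero at the start; "moment": the same for the moment, N m; "grip_width": finger opening in mm.
Only numpy, scipy, OpenCV 4.12 (cv2) and the standard library are available. Lean on these libraries where they do the work, as an engineer would, in place of code of your own. Each camera call takes 0.05 s, during which the arm holds its last target.

## Working session

There is one attempt and no reset: what is moved stays moved. The work goes in short steps, Python scripts to look and compute and a shell command to move; the robot and the scene stay as the last step left them, time stands still between calls to the robot, and variables do not carry over. Pictures are saved under pics/ and viewed, and the job is handed in when it is done.

```bash
ls; mkdir -p pics
cat > h.py <<'E'
import numpy as np, cv2
from rig import arm
def cam(n):
    c=arm.read_camera(n); R=cv2.Rodrigues(np.array(c['rvec'],float))[0]; c['R']=R; c['t']=np.array(c['tvec'],float).ravel(); return c
def save(c,name): cv2.imwrite('pics/'+name,cv2.cvtColor(c['img'],cv2.COLOR_RGB2BGR))
def pt(c,u,v,z=None):
    d=np.linalg.inv(c['K'])@np.array([u,v,1.])
    if z is None:
        p=d*c['z_map'][int(v),int(u)]; return c['R'].T@(p-c['t'])
    o=-c['R'].T@c['t']; w=c['R'].T@d
    return o+w*(z-o[2])/w[2]
def proj(c,P):
    q=c['K']@(c['R']@np.array(P,float)+c['t']); return q[:2]/q[2]
E
python3 - <<'E'
from h import *
for n in('top','side'):
    c=cam(n); save(c,n+'0.png'); print(n,c['K'].tolist(),-c['R'].T@c['t'],c['R'].tolist())
    import pickle; pickle.dump(c,open(n+'0.pkl','wb'))
print(arm.get_obs())
E
```

```text
pics
top [[369.50745815254925, 0.0, 253.18789345099415], [0.0, 369.50745815254925, 189.94834043903398], [0.0, 0.0, 1.0]] [353.55797882   9.73629432 944.91394154] [[-0.014544778339441788, -0.9997994001971218, -0.013769850708403683], [-0.9833103822650306, 0.016799929102009892, -0.18115864459629352], [0.18135363672354432, 0.010905124833886087, -0.9833574816410877]]
side [[373.53924750438824, 0.0, 247.65444443936076], [0.0, 373.53924750438824, 199.06673677179117], [0.0, 0.0, 1.0]] [394.47095663 577.05980026 578.01478712] [[-0.978864054220168, -0.2045002085539973, -0.0021972840115753595], [-0.13552248965761154, 0.656665691377406, -0.7419055361465069], [0.15316271789393954, -0.7259268795610235, -0.6705008183277159]]
{'t': 0.1, 'joints': array([-8.84899612e-01,  3.59289759e-01,  1.11699053e-02, -2.86345681e-04,
       -1.22414165e+00, -2.88080576e-01]), 'qvel': array([ 0.00086617, -0.00082297,  0.00318168,  0.00191415,  0.00011293,
        0.00120859]), 'effort': array([-3.94386749e-03, -5.84162951e+01,  2.93747771e+01,  7.01545537e+00,
        1.01248693e-02, -7.91937191e-05]), 'tcp_pos': array([ 261.29243811, -621.91960542,  239.74533232]), 'orientation': array([[-3.87315539e-01,  9.21946937e-01, -7.19580946e-04],
       [ 9.21946028e-01,  3.87316176e-01,  1.30439502e-03],
       [ 1.48128833e-03, -1.58202335e-04, -9.99998890e-01]]), 'wrist_force': array([-0.04293405,  1.07033827, -0.47976672]), 'moment': array([ 0.00350509, -0.0578274 ,  0.01708902]), 'grip_width': 87.62366905670333}
```

View pics/top0.png

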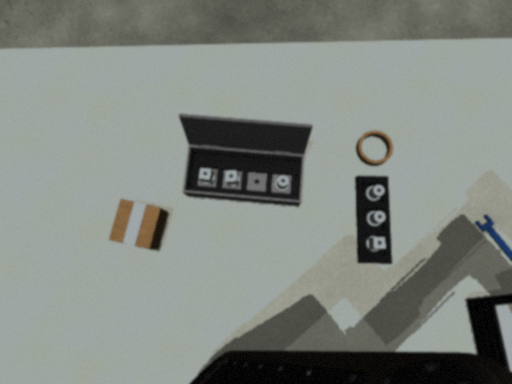

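View pics/side0.png

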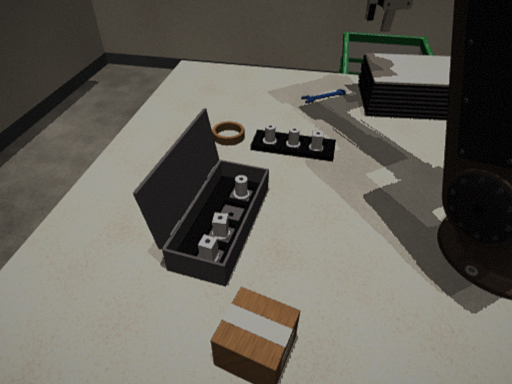

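The case shows square, square, empty (top pixel 257,182), round. The tray, which shows as a column near x=375, holds two rounds and a square. I'll enlarge both to check the shapes.

Run:
```python
import cv2,numpy as np
i=cv2.imread('pics/top0.png')
a=cv2.resize(i[105:215,170:320],None,fx=5,fy=5,interpolation=3);cv2.imwrite('pics/c1.png',a)
a=cv2.resize(i[165:275,340:410],None,fx=5,fy=5,interpolation=3);cv2.imwrite('pics/c2.png',a)
i=cv2.imread('pics/side0.png')
a=cv2.resize(i[105:285,135:345],None,fx=3.3,fy=3.3,interpolation=3);cv2.imwrite('pics/c3.png',a)
```

```text
(no output)
```

View pics/c1.png

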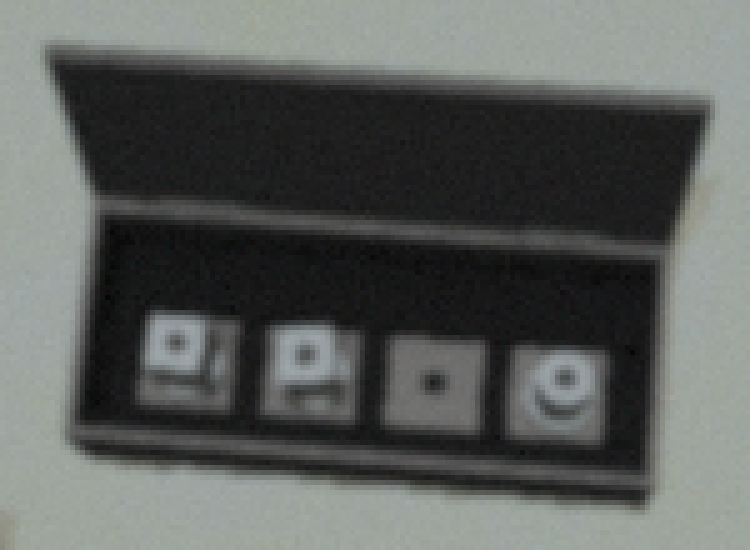

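View pics/c2.png

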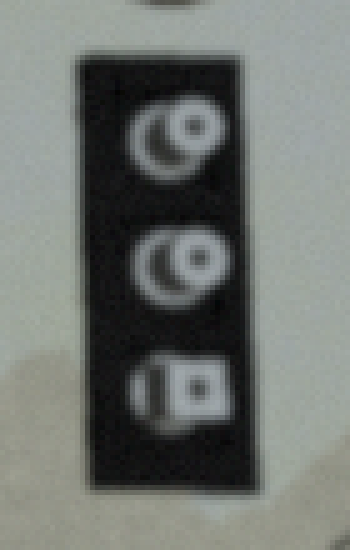

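View pics/c3.png

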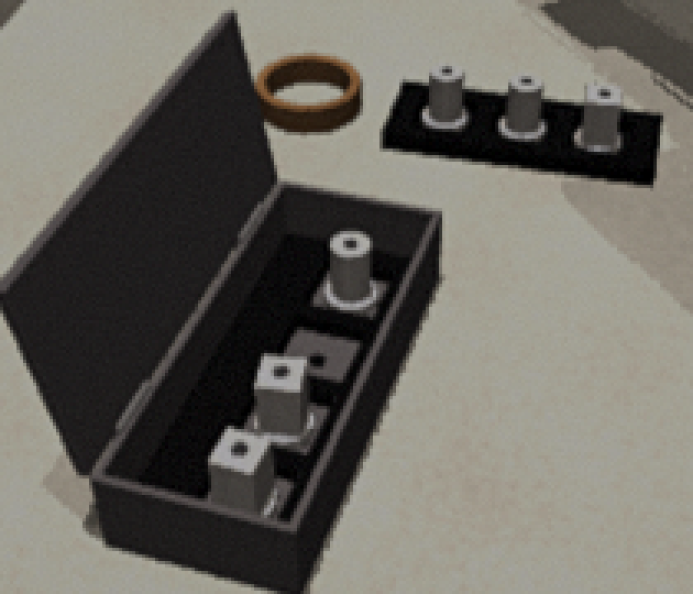

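Run:
```python
from h import *; import pickle
c=pickle.load(open('top0.pkl','rb')); s=pickle.load(open('side0.pkl','rb'))
def P(n,x,y,z,o,k,c=c):
    u=o[0]+(x+.5)/k-.5; v=o[1]+(y+.5)/k-.5
    a=pt(c,u,v,z); b=pt(c,round(u),round(v)); print(n,(round(u,1),round(v,1)),a.round(1),'depth',b.round(1))
o=(170,105)
P('mark',433,382,5,o,5);P('sqL',176,342,55,o,5);P('sq2',306,354,55,o,5);P('rd',565,377,55,o,5)
P('FL',72,432,60,o,5);P('FR',655,480,60,o,5);P('HR',665,250,60,o,5);P('HL',95,205,60,o,5)
P('lidL',46,50,180,o,5);P('lidR',712,103,180,o,5)
o=(340,165)
P('t1',195,125,55,o,5);P('t2',200,257,55,o,5);P('t3',198,388,55,o,5)
for q in((80,60),(240,55),(262,490),(90,492)):P('tc',*q,18,o,5)
print('side')
o=(135,105);k=3.3
P('mark',317,360,5,o,k,s);P('sqL',239,449,55,o,k,s);P('rd',350,244,55,o,k,s);P('t1',447,72,55,o,k,s);P('t2',526,82,55,o,k,s);P('t3',604,93,55,o,k,s);P('lid',235,14,180,o,k,s);P('lidR',3,293,180,o,k,s)
```

```text
mark (256.2, 181.0) [550.4  12.    5. ] depth [550.3  12.5   5.3]
sqL (204.8, 173.0) [562.4 138.7  55. ] depth [563.1 138.7  51.8]
sq2 (230.8, 175.4) [555.1  74.4  55. ] depth [557.   74.1  51.4]
rd (282.6, 180.0) [541.3 -53.1  55. ] depth [541.5 -54.1  54.2]
FL (184.0, 191.0) [517.  188.4  60. ] depth [517.3 188.7  58.6]
FR (300.6, 200.6) [488.6 -94.7  60. ] depth [487.5 -95.6  60.4]
HR (302.6, 154.6) [ 603.6 -104.    60. ] depth [ 602.7 -105.    59.3]
HL (188.6, 145.6) [632.1 179.2  60. ] depth [630.9 178.   60.5]
lidL (178.8, 114.6) [665.5 179.  180. ] depth [659.6 175.8 192.1]
lidR (312.0, 125.2) [ 635.3 -111.5  180. ] depth [ 632.4 -110.   189.3]
t1 (378.6, 189.6) [ 513.3 -286.1   55. ] depth [ 512.4 -287.1   54.8]
t2 (379.6, 216.0) [ 448.7 -283.6   55. ] depth [ 448.9 -285.1   53.5]
t3 (379.2, 242.2) [ 386.3 -277.9   55. ] depth [ 386.8 -277.5   55.1]
tc (355.6, 176.6) [ 554.7 -242.5   18. ] depth [ 555.8 -246.1    8.2]
tc (387.6, 175.6) [ 555.9 -324.1   18. ] depth [ 554.7 -324.7   18.9]
tc (392.0, 262.6) [ 337.8 -317.3   18. ] depth [ 3.365e+02 -3.235e+02  2.000e-01]
tc (357.6, 263.0) [ 338.  -233.3   18. ] depth [ 337.7 -238.9    0.6]
side
mark (230.7, 213.7) [551.9  11.2   5. ] depth [551.6  10.2   3.3]
sqL (207.1, 240.7) [564.2 139.1  55. ] depth [564.6 138.7  53.7]
rd (240.7, 178.6) [542.9 -52.5  55. ] depth [542.6 -53.9  52.8]
t1 (270.1, 126.5) [ 514.4 -283.1   55. ] depth [ 515.2 -286.9   54.1]
t2 (294.0, 129.5) [ 450.3 -280.8   55. ] depth [ 450.3 -280.4   53.7]
t3 (317.7, 132.8) [ 388.3 -276.9   55. ] depth [ 387.5 -275.2   55.7]
lid (205.9, 108.9) [ 633.8 -121.1  180. ] depth [ 742.5 -439.4   -1.8]
lidR (135.6, 193.4) [665.8 169.5 180. ] depth [660.2 176.4 187.9]
```

```bash
cat >> h.py <<'E'
from scipy.spatial.transform import Rotation as Ro
def go(p,yaw,extra=None):
    """delta in tool axes to reach world p (mm), tool down, tool-x yaw (rad)"""
    o=arm.get_obs(); R=np.array(o['orientation'])
    x=np.array([np.cos(yaw),np.sin(yaw),0]); z=np.array([0,0,-1.]); T=np.stack([x,np.cross(z,x),z],1)
    if extra is not None: T=T@Ro.from_rotvec(extra).as_matrix()
    d=R.T@(np.array(p)-o['tcp_pos'])/1000; w=Ro.from_matrix(R.T@T).as_rotvec()
    print('t',round(o['t'],2),'tcp',o['tcp_pos'].round(1),'d',d.round(4),'w',w.round(3),'F',o['wrist_force'].round(1),'g',round(o['grip_width'],1),'j',o['joints'].round(2))
E
python3 -c "
from h import *
go([514,-285,150],1.512)"
```

```text
t 0.1 tcp [ 261.3 -621.9  239.7] d [0.2126 0.3635 0.09  ] w [-0.    -0.001  0.457] F [-0.   1.1 -0.5] g 87.6 j [-0.88  0.36  0.01 -0.   -1.22 -0.29]
```

```bash
python3 -m crank '[{"dx":0.02,"dy":0.034,"dz":0.0,"wz":0.05,"jaw":1},{"dx":0.042,"dy":0.072,"dz":0.0,"wz":0.1,"jaw":1},{"dx":0.064,"dy":0.109,"dz":0.01,"wz":0.15,"jaw":1},{"dx":0.085,"dy":0.145,"dz":0.02,"wz":0.2,"jaw":1},{"dx":0.106,"dy":0.182,"dz":0.03,"wz":0.25,"jaw":1}]'
python3 -c "
from h import *
go([514,-285,150],1.512)"
```

```text
t 0.1 tcp [ 261.3 -621.9  239.7] d [0.2126 0.3635 0.09  ] w [-0.    -0.001  0.457] F [-0.   1.1 -0.5] g 87.6 j [-0.88  0.36  0.01 -0.   -1.22 -0.29]invalid input at $[0]: expected keys dx, dy, dz, wx, wy, wz, jaw
```

All keys are required.

```bash
python3 -m crank '[{"dx":0.02,"dy":0.034,"dz":0.0,"wx":0,"wy":0,"wz":0.05,"jaw":1},{"dx":0.042,"dy":0.072,"dz":0.0,"wx":0,"wy":0,"wz":0.1,"jaw":1},{"dx":0.064,"dy":0.109,"dz":0.01,"wx":0,"wy":0,"wz":0.15,"jaw":1},{"dx":0.085,"dy":0.145,"dz":0.02,"wx":0,"wy":0,"wz":0.2,"jaw":1},{"dx":0.106,"dy":0.182,"dz":0.03,"wx":0,"wy":0,"wz":0.25,"jaw":1}]'
python3 -c "
from h import *
go([514,-285,150],1.512)"
```

```text
t: 0.6
tcp_pos: [388.7, -452.5, 210.0]
orientation: [[-0.145, 0.989, -0.0], [0.989, 0.145, 0.0], [0.0, -0.0, -1.0]]
wrist_force: [0.8, -0.7, -0.4]
grip_width: 87.9
t 0.6 tcp [ 388.7 -452.5  210. ] d [0.1476 0.1482 0.0601] w [-0.    -0.     0.204] F [ 0.8 -0.7 -0.4] g 87.9 j [-0.53  0.25 -0.21 -0.   -1.11 -0.89]
```

```bash
python3 -m crank '[{"dx":0.03,"dy":0.03,"dz":0.012,"wx":0,"wy":0,"wz":0.05,"jaw":1},{"dx":0.06,"dy":0.06,"dz":0.024,"wx":0,"wy":0,"wz":0.1,"jaw":1},{"dx":0.09,"dy":0.09,"dz":0.036,"wx":0,"wy":0,"wz":0.15,"jaw":1},{"dx":0.12,"dy":0.12,"dz":0.048,"wx":0,"wy":0,"wz":0.204,"jaw":1},{"dx":0.1475,"dy":0.148,"dz":0.06,"wx":0,"wy":0,"wz":0.204,"jaw":1}]'
python3 -c "
from h import *
go([514,-285,36],1.512)
c=cam('side');save(c,'s1.png');c=cam('top');save(c,'t1.png')"
```

```text
t: 1.1
tcp_pos: [513.6, -284.6, 149.9]
orientation: [[0.058, 0.998, -0.0], [0.998, -0.058, 0.0], [0.0, -0.0, -1.0]]
wrist_force: [0.1, -1.4, 0.2]
grip_width: 87.7
t 1.1 tcp [ 513.6 -284.6  149.9] d [-0.0004  0.0005  0.1139] w [-0.    -0.     0.001] F [ 0.1 -1.4  0.2] g 87.7 j [-0.17  0.29 -0.31 -0.   -0.97 -1.46]
```

View pics/s1.png

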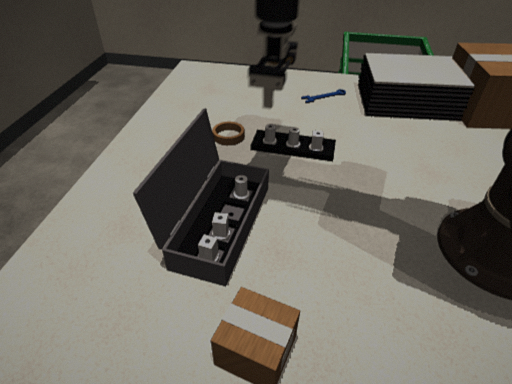

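The gripper hangs over the far round spare (side pixel 270,130) and is clear of the tape core at (228,132). Now I'll descend.

```bash
python3 -m crank '[{"dx":0,"dy":0,"dz":0.04,"wx":0,"wy":0,"wz":0,"jaw":1},{"dx":0,"dy":0,"dz":0.08,"wx":0,"wy":0,"wz":0,"jaw":1},{"dx":0,"dy":0,"dz":0.1,"wx":0,"wy":0,"wz":0,"jaw":1},{"dx":0,"dy":0,"dz":0.114,"wx":0,"wy":0,"wz":0,"jaw":1},{"dx":0,"dy":0,"dz":0.114,"wx":0,"wy":0,"wz":0,"jaw":1}]' && python3 -m crank '[{"dx":0,"dy":0,"dz":0,"wx":0,"wy":0,"wz":0,"jaw":0.3},{"dx":0,"dy":0,"dz":0,"wx":0,"wy":0,"wz":0,"jaw":0.2},{"dx":0,"dy":0,"dz":0,"wx":0,"wy":0,"wz":0,"jaw":0.1},{"dx":0,"dy":0,"dz":0,"wx":0,"wy":0,"wz":0,"jaw":0.1},{"dx":0,"dy":0,"dz":0,"wx":0,"wy":0,"wz":0,"jaw":0.1}]' 15
```

```text
t: 1.7
tcp_pos: [511.0, -286.3, 34.3]
orientation: [[0.057, 0.998, -0.004], [0.998, -0.057, 0.001], [0.001, -0.004, -1.0]]
wrist_force: [0.8, -0.6, 0.8]
grip_width: 87.8
t: 2.2
tcp_pos: [513.1, -286.4, 37.1]
orientation: [[0.056, 0.998, 0.001], [0.998, -0.056, -0.0], [-0.0, 0.001, -1.0]]
wrist_force: [-0.5, -0.9, -0.3]
grip_width: 53.2
```

```bash
python3 -m crank '[{"dx":0,"dy":0,"dz":0,"wx":0,"wy":0,"wz":0,"jaw":0.1},{"dx":0,"dy":0,"dz":0,"wx":0,"wy":0,"wz":0,"jaw":0.1},{"dx":0,"dy":0,"dz":0,"wx":0,"wy":0,"wz":0,"jaw":0.1},{"dx":0,"dy":0,"dz":0,"wx":0,"wy":0,"wz":0,"jaw":0.1},{"dx":0,"dy":0,"dz":0,"wx":0,"wy":0,"wz":0,"jaw":0.1}]' 15
```

```text
t: 2.7
tcp_pos: [512.9, -286.4, 36.6]
orientation: [[0.056, 0.998, -0.0], [0.998, -0.056, -0.0], [-0.0, -0.0, -1.0]]
wrist_force: [-0.5, 0.7, 1.1]
grip_width: 27.8
```

Gripped: the opening is 27.8 mm. I'll lift straight up 0.15 m.

```bash
python3 -m crank '[{"dx":0,"dy":0,"dz":-0.02,"wx":0,"wy":0,"wz":0,"jaw":0.1},{"dx":0,"dy":0,"dz":-0.05,"wx":0,"wy":0,"wz":0,"jaw":0.1},{"dx":0,"dy":0,"dz":-0.08,"wx":0,"wy":0,"wz":0,"jaw":0.1},{"dx":0,"dy":0,"dz":-0.11,"wx":0,"wy":0,"wz":0,"jaw":0.1},{"dx":0,"dy":0,"dz":-0.12,"wx":0,"wy":0,"wz":0,"jaw":0.1}]' 20
python3 -c "
from h import *
go([551,11.5,157],1.46)
c=cam('side');save(c,'s2.png')"
```

```text
t: 3.2
tcp_pos: [514.3, -286.9, 159.9]
orientation: [[0.056, 0.998, 0.004], [0.998, -0.056, -0.001], [-0.001, 0.004, -1.0]]
wrist_force: [-0.1, 0.7, -0.2]
grip_width: 27.4
t 3.2 tcp [ 514.3 -286.9  159.9] d [0.2999 0.0201 0.0026] w [0.004 0.001 0.055] F [-0.1  0.7 -0.2] g 27.4 j [-0.18  0.28 -0.3   0.   -0.99 -1.45]
```

View pics/s2.png

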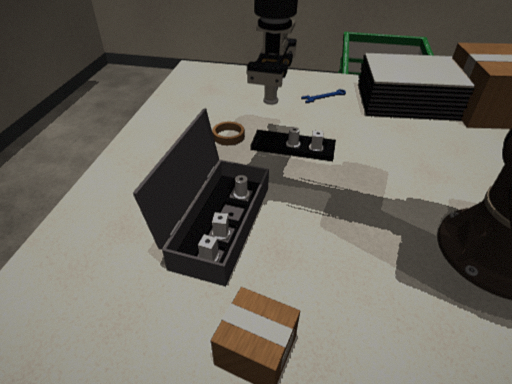

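The round is in the grip (271,98) and the other two spares stand undisturbed. Now I'll carry it across.

```bash
python3 -m crank '[{"dx":0.03,"dy":0.002,"dz":0,"wx":0,"wy":0,"wz":0.01,"jaw":0.1},{"dx":0.07,"dy":0.005,"dz":0,"wx":0,"wy":0,"wz":0.02,"jaw":0.1},{"dx":0.11,"dy":0.008,"dz":0,"wx":0,"wy":0,"wz":0.03,"jaw":0.1},{"dx":0.15,"dy":0.011,"dz":0,"wx":0,"wy":0,"wz":0.04,"jaw":0.1},{"dx":0.19,"dy":0.013,"dz":0,"wx":0,"wy":0,"wz":0.05,"jaw":0.1}]' && python3 -m crank '[{"dx":0.04,"dy":0.003,"dz":0,"wx":0,"wy":0,"wz":0,"jaw":0.1},{"dx":0.08,"dy":0.006,"dz":0,"wx":0,"wy":0,"wz":0,"jaw":0.1},{"dx":0.1,"dy":0.007,"dz":0,"wx":0,"wy":0,"wz":0,"jaw":0.1},{"dx":0.11,"dy":0.007,"dz":0,"wx":0,"wy":0,"wz":0,"jaw":0.1},{"dx":0.11,"dy":0.007,"dz":0,"wx":0,"wy":0,"wz":0,"jaw":0.1}]'
python3 -c "
from h import *
go([551,11.5,90],1.46)"
```

```text
t: 3.75
tcp_pos: [535.8, -95.9, 155.2]
orientation: [[0.107, 0.994, -0.002], [0.994, -0.107, 0.0], [-0.0, -0.002, -1.0]]
wrist_force: [0.8, 0.6, -1.3]
grip_width: 27.6
t: 4.25
tcp_pos: [554.6, 12.1, 155.5]
orientation: [[0.105, 0.995, -0.002], [0.995, -0.105, -0.0], [-0.001, -0.002, -1.0]]
wrist_force: [0.1, 0.2, -1.2]
grip_width: 27.7
t 4.25 tcp [554.6  12.1 155.5] d [-0.001  -0.0035  0.0655] w [-0.002  0.001  0.006] F [ 0.1  0.2 -1.2] g 27.7 j [ 0.37  0.24 -0.37 -0.   -0.97 -2.05]
```

```bash
python3 -m crank '[{"dx":-0.0005,"dy":-0.0035,"dz":0,"wx":0,"wy":0,"wz":0,"jaw":0.1},{"dx":-0.0005,"dy":-0.0035,"dz":0.02,"wx":0,"wy":0,"wz":0,"jaw":0.1},{"dx":-0.0005,"dy":-0.0035,"dz":0.045,"wx":0,"wy":0,"wz":0,"jaw":0.1},{"dx":-0.0005,"dy":-0.0035,"dz":0.055,"wx":0,"wy":0,"wz":0,"jaw":0.1},{"dx":-0.0005,"dy":-0.0035,"dz":0.055,"wx":0,"wy":0,"wz":0,"jaw":0.1}]'
python3 -c "
from h import *
go([551,11.5,38],1.46)
c=cam('side');c['img']=cv2.resize(c['img'][120:300,130:350],None,fx=3.3,fy=3.3,interpolation=3);save(c,'s3.png')"
```

```text
t: 4.75
tcp_pos: [550.2, 9.9, 100.1]
orientation: [[0.107, 0.994, -0.003], [0.994, -0.107, -0.001], [-0.001, -0.003, -1.0]]
wrist_force: [-0.3, 0.5, -0.9]
grip_width: 27.7
t 4.75 tcp [550.2   9.9 100.1] d [0.0018 0.0008 0.0621] w [-0.003  0.001  0.003] F [-0.3  0.5 -0.9] g 27.7 j [ 0.37  0.29 -0.44 -0.   -0.84 -2.05]
```

View pics/s3.png

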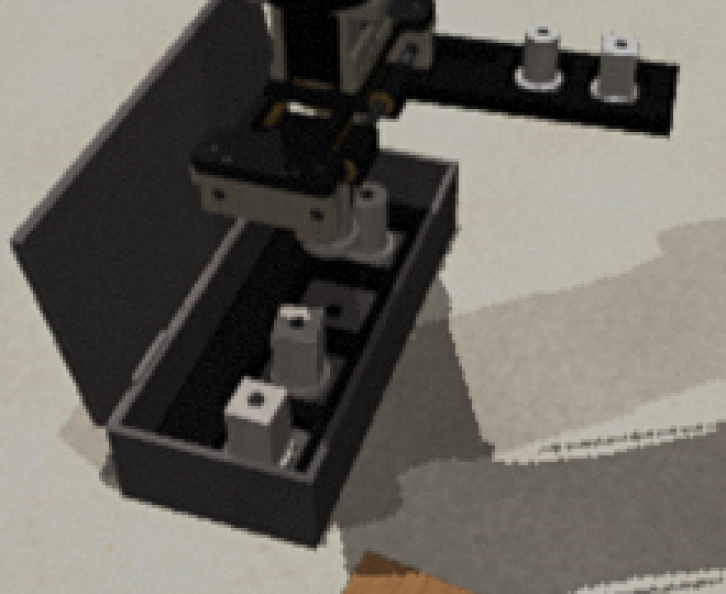

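The foot hangs above the bay row, with the bay mark visible at crop (335,310). The body clears the rim and the lid. I'll lower it in stages.

```bash
python3 -m crank '[{"dx":0.0015,"dy":0.0005,"dz":0.01,"wx":0,"wy":0,"wz":0,"jaw":0.1},{"dx":0.0015,"dy":0.0005,"dz":0.03,"wx":0,"wy":0,"wz":0,"jaw":0.1},{"dx":0.0015,"dy":0.0005,"dz":0.045,"wx":0,"wy":0,"wz":0,"jaw":0.1},{"dx":0.0015,"dy":0.0005,"dz":0.045,"wx":0,"wy":0,"wz":0,"jaw":0.1},{"dx":0.0015,"dy":0.0005,"dz":0.045,"wx":0,"wy":0,"wz":0,"jaw":0.1}]'
python3 -c "
from h import *
go([551,11.5,37],1.46)"
```

```text
t: 5.3
tcp_pos: [552.6, 12.6, 57.0]
orientation: [[0.106, 0.994, 0.0], [0.994, -0.106, -0.0], [-0.0, 0.0, -1.0]]
wrist_force: [0.5, -0.5, -0.4]
grip_width: 27.5
t 5.3 tcp [552.6  12.6  57. ] d [-0.0013 -0.0015  0.02  ] w [0.    0.    0.005] F [ 0.5 -0.5 -0.4] g 27.5 j [ 0.38  0.35 -0.48  0.   -0.74 -2.05]
```

```bash
python3 -m crank '[{"dx":-0.001,"dy":-0.001,"dz":0.007,"wx":0,"wy":0,"wz":0,"jaw":0.1},{"dx":-0.001,"dy":-0.001,"dz":0.013,"wx":0,"wy":0,"wz":0,"jaw":0.1},{"dx":-0.001,"dy":-0.001,"dz":0.018,"wx":0,"wy":0,"wz":0,"jaw":0.1},{"dx":-0.001,"dy":-0.001,"dz":0.019,"wx":0,"wy":0,"wz":0,"jaw":0.1},{"dx":-0.001,"dy":-0.001,"dz":0.019,"wx":0,"wy":0,"wz":0,"jaw":0.1}]'
python3 -c "
from h import *
go([551,11.5,37],1.46)"
```

```text
t: 5.8
tcp_pos: [551.0, 11.6, 37.3]
orientation: [[0.106, 0.994, -0.0], [0.994, -0.106, -0.0], [-0.0, -0.0, -1.0]]
wrist_force: [0.0, -0.2, -0.2]
grip_width: 27.6
t 5.8 tcp [551.   11.6  37.3] d [-0.0001 -0.      0.0003] w [-0.     0.     0.005] F [ 0.  -0.2 -0.2] g 27.6 j [ 0.38  0.38 -0.5   0.   -0.69 -2.05]
```

```bash
python3 -m crank '[{"dx":0,"dy":0,"dz":0.001,"wx":0,"wy":0,"wz":0,"jaw":0.1},{"dx":0,"dy":0,"dz":0.001,"wx":0,"wy":0,"wz":0,"jaw":0.1},{"dx":0,"dy":0,"dz":0.001,"wx":0,"wy":0,"wz":0,"jaw":0.42},{"dx":0,"dy":0,"dz":0.001,"wx":0,"wy":0,"wz":0,"jaw":0.42},{"dx":0,"dy":0,"dz":0.001,"wx":0,"wy":0,"wz":0,"jaw":0.42}]' && python3 -m crank '[{"dx":0,"dy":0,"dz":0,"wx":0,"wy":0,"wz":0,"jaw":0.42},{"dx":0,"dy":0,"dz":-0.01,"wx":0,"wy":0,"wz":0,"jaw":0.42},{"dx":0,"dy":0,"dz":-0.04,"wx":0,"wy":0,"wz":0,"jaw":0.42},{"dx":0,"dy":0,"dz":-0.08,"wx":0,"wy":0,"wz":0,"jaw":0.42},{"dx":0,"dy":0,"dz":-0.12,"wx":0,"wy":0,"wz":0,"jaw":0.42}]'
```

```text
t: 6.3
tcp_pos: [551.3, 11.7, 36.7]
orientation: [[0.106, 0.994, 0.0], [0.994, -0.106, 0.0], [0.0, 0.0, -1.0]]
wrist_force: [0.1, -0.2, 0.6]
grip_width: 36.2
t: 6.8
tcp_pos: [550.8, 11.5, 158.4]
orientation: [[0.106, 0.994, -0.001], [0.994, -0.106, -0.0], [-0.0, -0.001, -1.0]]
wrist_force: [1.0, 0.8, 0.3]
grip_width: 37.1
```

```bash
python3 -m crank '[{"dx":0,"dy":0,"dz":-0.03,"wx":0,"wy":0,"wz":0,"jaw":0},{"dx":0.005,"dy":0,"dz":-0.06,"wx":0,"wy":0,"wz":0,"jaw":0},{"dx":0.015,"dy":0,"dz":-0.08,"wx":0,"wy":0,"wz":0,"jaw":0},{"dx":0.025,"dy":0.0,"dz":-0.09,"wx":0,"wy":0,"wz":0,"jaw":0},{"dx":0.03,"dy":0.0,"dz":-0.09,"wx":0,"wy":0,"wz":0,"jaw":0}]'
python3 - <<'E'
from h import *
a=-0.107
ex=np.array([np.cos(a),np.sin(a),0]);ey=np.array([-np.sin(a),np.cos(a),0]);H=np.array([561.5,42.3,60])+60*ex
print(H)
p=H+75*ex; p[2]=245; go(p,1.464)
c=cam('side');b=c['img'].copy();c['img']=cv2.resize(b[90:300,130:350],None,fx=2.8,fy=2.8,interpolation=3);save(c,'s4.png')
import pickle;c=cam('top');pickle.dump(c,open('top4.pkl','wb'));c['img']=cv2.resize(c['img'][90:280,170:410],None,fx=3,fy=3,interpolation=3);save(c,'t4.png')
E
```

```text
t: 7.3
tcp_pos: [554.9, 42.4, 248.2]
orientation: [[0.106, 0.994, 0.003], [0.994, -0.106, 0.001], [0.001, 0.003, -1.0]]
wrist_force: [0.3, -0.3, -0.2]
grip_width: 3.1
[621.15685757  35.89224342  60.        ]
t 7.3 tcp [554.9  42.4 248.2] d [0.0004 0.1415 0.0036] w [ 0.003 -0.001  0.001] F [ 0.3 -0.3 -0.2] g 3.1 j [ 0.43  0.16 -0.24  0.   -1.17 -2.1 ]
```

View pics/s4.png

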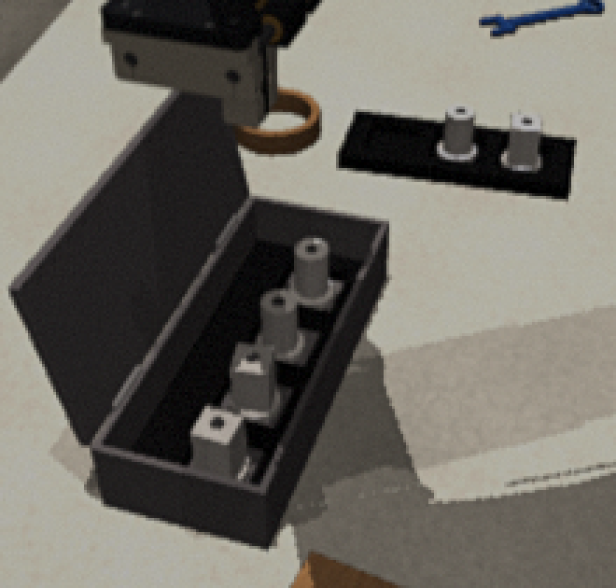

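View pics/t4.png

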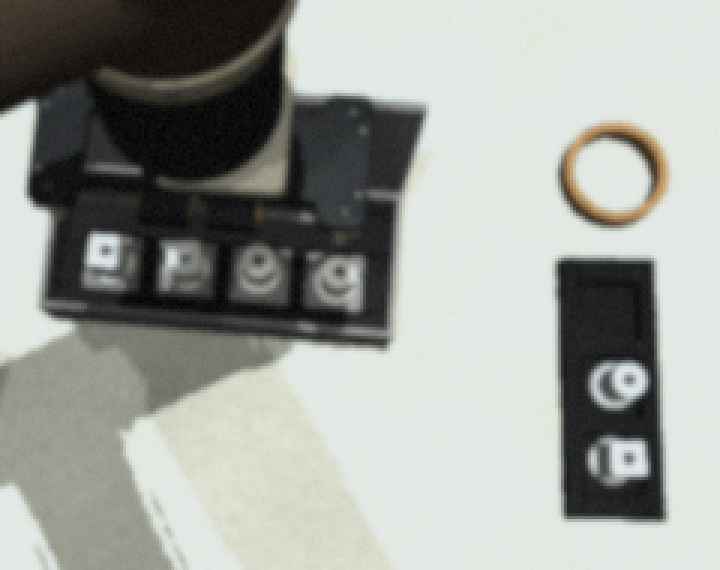

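The placed round stands in the third bay, at crop (262,255) in the top view. The kit is now square, square, round, round, and the two other spares are untouched. Next I'll go over the lid and behind it, with the fingers shut.

```bash
python3 -m crank '[{"dx":0,"dy":0.03,"dz":0,"wx":0,"wy":0,"wz":0,"jaw":0},{"dx":0,"dy":0.07,"dz":0,"wx":0,"wy":0,"wz":0,"jaw":0},{"dx":0,"dy":0.11,"dz":0,"wx":0,"wy":0,"wz":0,"jaw":0},{"dx":0,"dy":0.145,"dz":0,"wx":0,"wy":0,"wz":0,"jaw":0},{"dx":0,"dy":0.145,"dz":0,"wx":0,"wy":0,"wz":0,"jaw":0}]'
python3 - <<'E'
from h import *; import pickle
c=pickle.load(open('top4.pkl','rb'))
print(pt(c,257,175).round(1),pt(c,256,174).round(1),pt(c,258,175).round(1))
a=-0.107
ex=np.array([np.cos(a),np.sin(a),0]);H=np.array([561.5,42.3,60])+60*ex
p=H+75*ex; p[2]=172; go(p,1.464)
c=cam('side');save(c,'s5.png')
E
```

```text
t: 7.9
tcp_pos: [700.7, 25.1, 241.9]
orientation: [[0.107, 0.994, -0.005], [0.994, -0.107, -0.002], [-0.002, -0.005, -1.0]]
wrist_force: [-0.8, -0.9, -0.8]
grip_width: 0.3
[554.9   9.7  55.5] [556.8  12.1  58.6] [555.1   7.2  54.3]
t 7.9 tcp [700.7  25.1 241.9] d [ 0.0024 -0.0049  0.07  ] w [-0.005  0.002 -0.001] F [-0.8 -0.9 -0.8] g 0.3 j [ 0.31  0.4   0.08  0.   -1.26 -1.99]
```

View pics/s5.png

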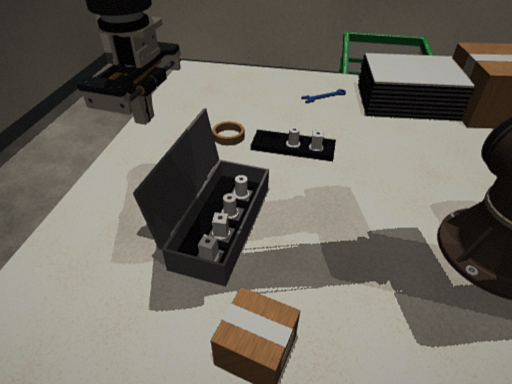

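The top of the placed piece measures 55 mm, so it is seated. The hand is behind and above the lid, with the fingertips at (143,118). Now I'll descend and then push forward.

```bash
python3 -m crank '[{"dx":0.002,"dy":0,"dz":0.02,"wx":0,"wy":0,"wz":0,"jaw":0},{"dx":0.002,"dy":0,"dz":0.045,"wx":0,"wy":0,"wz":0,"jaw":0},{"dx":0.002,"dy":0,"dz":0.065,"wx":0,"wy":0,"wz":0,"jaw":0},{"dx":0.002,"dy":0,"dz":0.072,"wx":0,"wy":0,"wz":0,"jaw":0},{"dx":0.002,"dy":0,"dz":0.072,"wx":0,"wy":0,"wz":0,"jaw":0}]'
python3 - <<'E'
from h import *
a=-0.107
ex=np.array([np.cos(a),np.sin(a),0]);H=np.array([561.5,42.3,60])+60*ex
p=H+45*ex; p[2]=175; go(p,1.464)
c=cam('side');c['img']=cv2.resize(c['img'][60:290,80:300],None,fx=2.6,fy=2.6,interpolation=3);save(c,'s6.png')
E
```

```text
t: 8.45
tcp_pos: [697.5, 27.9, 173.0]
orientation: [[0.106, 0.994, -0.003], [0.994, -0.106, -0.001], [-0.001, -0.003, -1.0]]
wrist_force: [-0.7, 0.0, 0.1]
grip_width: 0.0
t 8.45 tcp [697.5  27.9 173. ] d [-0.0002 -0.0317 -0.0019] w [-0.003  0.001  0.001] F [-0.7  0.   0.1] g 0.0 j [ 0.32  0.44 -0.02 -0.   -1.11 -2.  ]
```

View pics/s6.png

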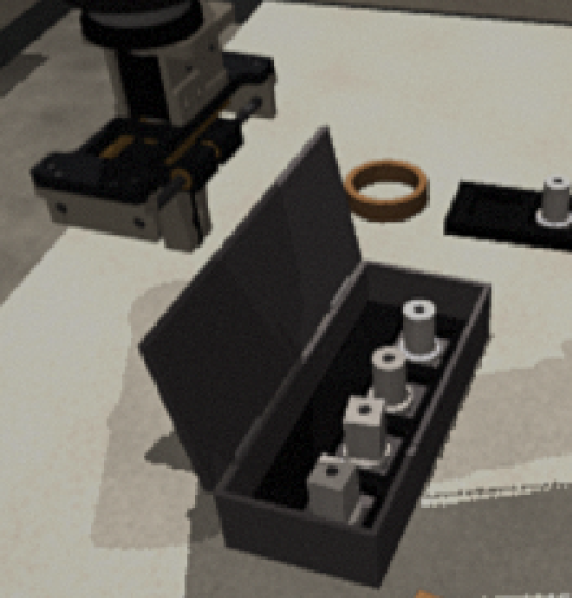

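```bash
python3 -m crank '[{"dx":0,"dy":-0.012,"dz":0,"wx":0,"wy":0,"wz":0,"jaw":0},{"dx":0,"dy":-0.024,"dz":0,"wx":0,"wy":0,"wz":0,"jaw":0},{"dx":0,"dy":-0.036,"dz":0,"wx":0,"wy":0,"wz":0,"jaw":0},{"dx":0,"dy":-0.046,"dz":0,"wx":0,"wy":0,"wz":0,"jaw":0},{"dx":0,"dy":-0.046,"dz":0,"wx":0,"wy":0,"wz":0,"jaw":0}]'
python3 -m crank '[{"dx":0,"dy":-0.01,"dz":0,"wx":0,"wy":0,"wz":0,"jaw":0},{"dx":0,"dy":-0.02,"dz":0,"wx":0,"wy":0,"wz":0,"jaw":0},{"dx":0,"dy":-0.03,"dz":0,"wx":0,"wy":0,"wz":0,"jaw":0},{"dx":0,"dy":-0.036,"dz":0,"wx":0,"wy":0,"wz":0,"jaw":0},{"dx":0,"dy":-0.036,"dz":0,"wx":0,"wy":0,"wz":0,"jaw":0}]'
python3 - <<'E'
from h import *
a=-0.107
ex=np.array([np.cos(a),np.sin(a),0]);H=np.array([561.5,42.3,60])+60*ex
o=arm.get_obs()['tcp_pos']-H; print('rel',o@ex,o[2])
p=H+0*ex; p[2]=175; go(p,1.464)
c=cam('side');c['img']=cv2.resize(c['img'][60:290,80:300],None,fx=2.6,fy=2.6,interpolation=3);save(c,'s7.png')
E
```

```text
t: 9.0
tcp_pos: [652.2, 33.3, 176.0]
orientation: [[0.105, 0.994, 0.002], [0.994, -0.105, 0.001], [0.001, 0.002, -1.0]]
wrist_force: [0.3, -0.2, 0.4]
grip_width: 0.4
t: 9.5
tcp_pos: [615.6, 36.9, 174.2]
orientation: [[0.106, 0.994, -0.002], [0.994, -0.106, 0.0], [-0.0, -0.002, -1.0]]
wrist_force: [-0.7, 0.2, 0.3]
grip_width: 0.4
rel -5.5999567615410175 114.21108671217843
t 9.5 tcp [615.6  36.9 174.2] d [-0.0004  0.0056 -0.0008] w [-0.002  0.     0.001] F [-0.7  0.2  0.3] g 0.4 j [ 0.38  0.31 -0.21 -0.   -1.05 -2.05]
```

View pics/s7.png

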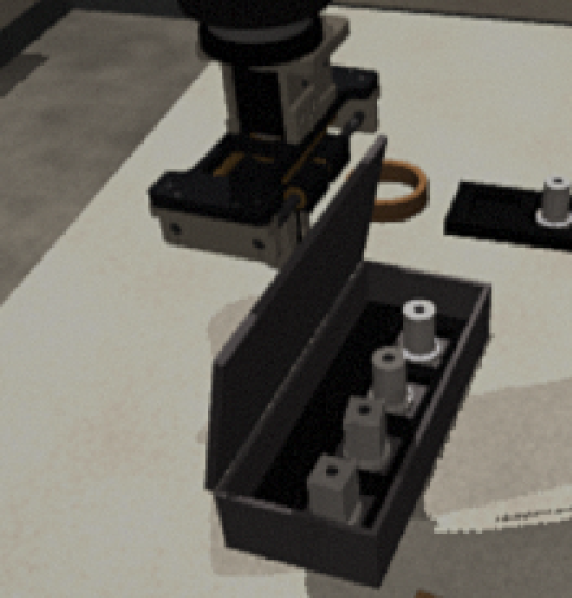

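```bash
python3 -m crank '[{"dx":0,"dy":-0.014,"dz":0,"wx":0,"wy":0,"wz":0,"jaw":0},{"dx":0,"dy":-0.027,"dz":0,"wx":0,"wy":0,"wz":0,"jaw":0},{"dx":0,"dy":-0.042,"dz":0.006,"wx":0,"wy":0,"wz":0,"jaw":0},{"dx":0,"dy":-0.055,"dz":0.015,"wx":0,"wy":0,"wz":0,"jaw":0},{"dx":0,"dy":-0.055,"dz":0.015,"wx":0,"wy":0,"wz":0,"jaw":0}]'
python3 - <<'E'
from h import *
a=-0.107
ex=np.array([np.cos(a),np.sin(a),0]);H=np.array([561.5,42.3,60])+60*ex
o=arm.get_obs()['tcp_pos']-H; print('rel',o@ex,o[2])
p=H-100*ex; p[2]=85; go(p,1.464)
c=cam('side');c['img']=cv2.resize(c['img'][60:290,80:300],None,fx=2.6,fy=2.6,interpolation=3);save(c,'s8.png')
E
```

```text
t: 10.05
tcp_pos: [561.1, 42.6, 158.9]
orientation: [[0.106, 0.994, -0.002], [0.994, -0.106, -0.0], [-0.0, -0.002, -1.0]]
wrist_force: [1.0, 0.6, 0.4]
grip_width: 0.4
rel -60.412067018365 98.92594240372799
t 10.05 tcp [561.1  42.6 158.9] d [-0.0002 -0.0395  0.074 ] w [-0.002  0.     0.001] F [1.  0.6 0.4] g 0.4 j [ 0.42  0.24 -0.35 -0.   -0.98 -2.1 ]
```

View pics/s8.png

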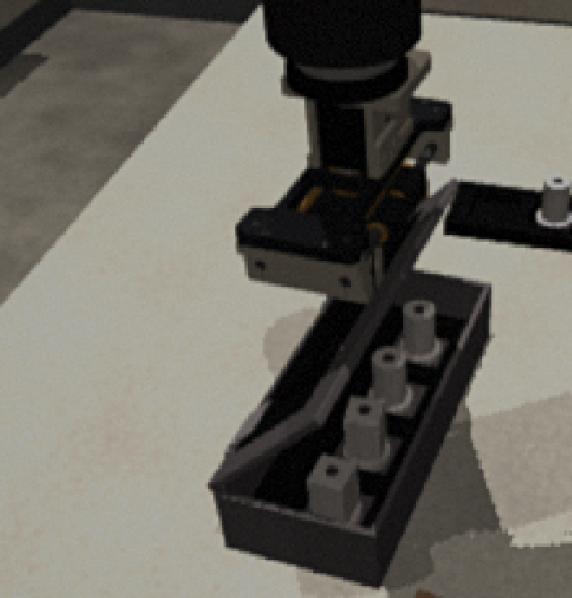

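The lid follows at about 45 degrees. I'll carry on down to about 0.15 rad.

```bash
python3 -m crank '[{"dx":0,"dy":-0.012,"dz":0.011,"wx":0,"wy":0,"wz":0,"jaw":0},{"dx":0,"dy":-0.022,"dz":0.025,"wx":0,"wy":0,"wz":0,"jaw":0},{"dx":0,"dy":-0.032,"dz":0.042,"wx":0,"wy":0,"wz":0,"jaw":0},{"dx":0,"dy":-0.04,"dz":0.056,"wx":0,"wy":0,"wz":0,"jaw":0},{"dx":0,"dy":-0.04,"dz":0.056,"wx":0,"wy":0,"wz":0,"jaw":0}]'
python3 - <<'E'
from h import *
a=-0.107
ex=np.array([np.cos(a),np.sin(a),0]);H=np.array([561.5,42.3,60])+60*ex
o=arm.get_obs()['tcp_pos']-H; print('rel',o@ex,o[2])
p=H-112*ex; p[2]=82; go(p,1.464)
c=cam('side');c['img']=cv2.resize(c['img'][60:290,80:300],None,fx=2.6,fy=2.6,interpolation=3);save(c,'s9.png')
E
```

```text
t: 10.6
tcp_pos: [522.2, 46.6, 102.7]
orientation: [[0.106, 0.994, -0.002], [0.994, -0.106, -0.001], [-0.001, -0.002, -1.0]]
wrist_force: [0.1, 0.1, 0.5]
grip_width: 0.7
rel -99.5661833569894 42.685753113146404
t 10.6 tcp [522.2  46.6 102.7] d [-0.0001 -0.0124  0.0207] w [-0.002  0.001  0.001] F [0.1 0.1 0.5] g 0.7 j [ 0.46  0.25 -0.5  -0.   -0.83 -2.14]
```

View pics/s9.png

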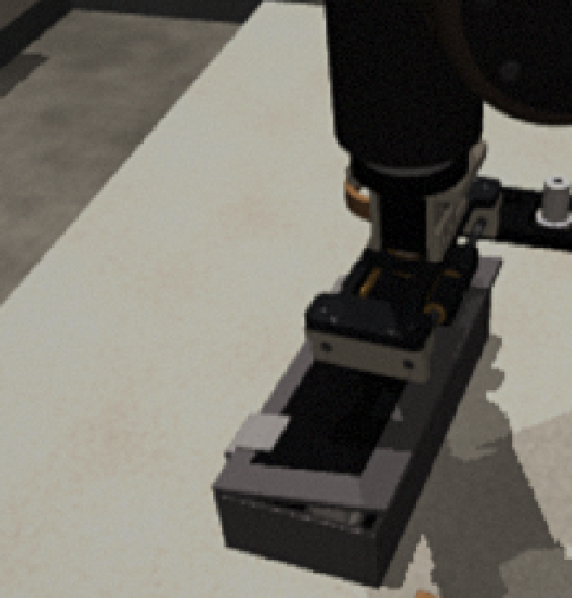

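The lid is nearly down, with a slight gap at the front left. From here I'll go slowly and watch the force.

```bash
python3 -m crank '[{"dx":0,"dy":-0.005,"dz":0.006,"wx":0,"wy":0,"wz":0,"jaw":0},{"dx":0,"dy":-0.009,"dz":0.011,"wx":0,"wy":0,"wz":0,"jaw":0},{"dx":0,"dy":-0.009,"dz":0.014,"wx":0,"wy":0,"wz":0,"jaw":0},{"dx":0,"dy":-0.009,"dz":0.016,"wx":0,"wy":0,"wz":0,"jaw":0},{"dx":0,"dy":-0.009,"dz":0.016,"wx":0,"wy":0,"wz":0,"jaw":0}]'
```

```text
t: 11.15
tcp_pos: [513.8, 48.1, 87.5]
orientation: [[0.106, 0.994, -0.0], [0.994, -0.106, 0.0], [0.0, -0.0, -1.0]]
wrist_force: [1.7, 0.9, 3.0]
grip_width: 0.4
```

```bash
python3 -m crank '[{"dx":0,"dy":0,"dz":0.001,"wx":0,"wy":0,"wz":0,"jaw":0},{"dx":0,"dy":0,"dz":0.002,"wx":0,"wy":0,"wz":0,"jaw":0},{"dx":0,"dy":0,"dz":0.002,"wx":0,"wy":0,"wz":0,"jaw":0}]'
```

```text
t: 11.45
tcp_pos: [513.6, 48.1, 85.6]
orientation: [[0.106, 0.994, -0.0], [0.994, -0.106, 0.0], [0.0, -0.0, -1.0]]
wrist_force: [1.5, 1.7, 4.7]
grip_width: 0.5
```

```bash
python3 -m crank '[{"dx":0,"dy":0,"dz":0.001,"wx":0,"wy":0,"wz":0,"jaw":0},{"dx":0,"dy":0,"dz":0.002,"wx":0,"wy":0,"wz":0,"jaw":0},{"dx":0,"dy":0,"dz":0.002,"wx":0,"wy":0,"wz":0,"jaw":0}]'; python3 -m crank '[{"dx":0,"dy":0,"dz":0.001,"wx":0,"wy":0,"wz":0,"jaw":0},{"dx":0,"dy":0,"dz":0.001,"wx":0,"wy":0,"wz":0,"jaw":0}]'
```

```text
t: 11.75
tcp_pos: [513.4, 48.0, 83.5]
orientation: [[0.106, 0.994, -0.001], [0.994, -0.106, 0.0], [0.0, -0.001, -1.0]]
wrist_force: [1.3, 2.8, 4.4]
grip_width: 0.4
t: 11.95
tcp_pos: [513.4, 48.0, 82.5]
orientation: [[0.106, 0.994, -0.001], [0.994, -0.106, 0.0], [0.0, -0.001, -1.0]]
wrist_force: [0.7, 3.2, 4.6]
grip_width: 0.5
```

```bash
for i in 1; do python3 -m crank '[{"dx":0,"dy":0,"dz":0.0007,"wx":0,"wy":0,"wz":0,"jaw":0},{"dx":0,"dy":0,"dz":0.0007,"wx":0,"wy":0,"wz":0,"jaw":0}]'; done
```

```text
t: 12.15
tcp_pos: [513.4, 48.0, 82.2]
orientation: [[0.106, 0.994, -0.001], [0.994, -0.106, 0.0], [0.0, -0.001, -1.0]]
wrist_force: [-1.6, 2.7, 9.4]
grip_width: 0.8
```

```bash
python3 -m crank '[{"dx":0,"dy":0,"dz":0.0005,"wx":0,"wy":0,"wz":0,"jaw":0},{"dx":0,"dy":0,"dz":0.0005,"wx":0,"wy":0,"wz":0,"jaw":0}]'
```

```text
t: 12.35
tcp_pos: [513.4, 48.0, 82.2]
orientation: [[0.106, 0.994, -0.0], [0.994, -0.106, 0.0], [0.0, -0.0, -1.0]]
wrist_force: [-3.6, 4.3, 14.5]
grip_width: 0.7
```

The travel has stopped at tip z = 68.2 mm, which is the closed height. I'll press to about 20 N and hold.

```bash
python3 -m crank '[{"dx":0,"dy":0,"dz":0.0006,"wx":0,"wy":0,"wz":0,"jaw":0},{"dx":0,"dy":0,"dz":0.0006,"wx":0,"wy":0,"wz":0,"jaw":0},{"dx":0,"dy":0,"dz":0.0006,"wx":0,"wy":0,"wz":0,"jaw":0}]';python3 -m crank '[{"dx":0,"dy":0,"dz":0.0002,"wx":0,"wy":0,"wz":0,"jaw":0},{"dx":0,"dy":0,"dz":0.0002,"wx":0,"wy":0,"wz":0,"jaw":0},{"dx":0,"dy":0,"dz":0.0002,"wx":0,"wy":0,"wz":0,"jaw":0},{"dx":0,"dy":0,"dz":0.0002,"wx":0,"wy":0,"wz":0,"jaw":0},{"dx":0,"dy":0,"dz":0.0002,"wx":0,"wy":0,"wz":0,"jaw":0}]'
```

```text
t: 12.65
tcp_pos: [513.4, 48.0, 82.1]
orientation: [[0.106, 0.994, -0.0], [0.994, -0.106, 0.0], [0.0, -0.0, -1.0]]
wrist_force: [-5.6, 4.2, 20.8]
grip_width: 0.3
t: 13.15
tcp_pos: [513.4, 48.0, 82.1]
orientation: [[0.106, 0.994, 0.0], [0.994, -0.106, 0.0], [0.0, 0.0, -1.0]]
wrist_force: [-6.9, 4.7, 22.4]
grip_width: 0.5
```

It held 21–22 N for 0.8 s. I'll retreat upward and check.

```bash
python3 -m crank '[{"dx":0,"dy":0,"dz":-0.002,"wx":0,"wy":0,"wz":0,"jaw":0},{"dx":0,"dy":0,"dz":-0.01,"wx":0,"wy":0,"wz":0,"jaw":0},{"dx":0,"dy":0,"dz":-0.04,"wx":0,"wy":0,"wz":0,"jaw":0},{"dx":0,"dy":-0.02,"dz":-0.08,"wx":0,"wy":0,"wz":0,"jaw":0},{"dx":0,"dy":-0.05,"dz":-0.12,"wx":0,"wy":0,"wz":0,"jaw":0}]'; python3 -m crank '[{"dx":0,"dy":-0.03,"dz":-0.03,"wx":0,"wy":0,"wz":0,"jaw":0},{"dx":0,"dy":-0.05,"dz":-0.06,"wx":0,"wy":0,"wz":0,"jaw":0},{"dx":0,"dy":-0.05,"dz":-0.09,"wx":0,"wy":0,"wz":0,"jaw":0},{"dx":0,"dy":-0.05,"dz":-0.09,"wx":0,"wy":0,"wz":0,"jaw":0},{"dx":0,"dy":-0.05,"dz":-0.09,"wx":0,"wy":0,"wz":0,"jaw":0}]'
python3 - <<'E'
from h import *
c=cam('side');save(c,'s10.png')
a=-0.107
ex=np.array([np.cos(a),np.sin(a),0]);ey=np.array([-ex[1],ex[0],0]);H=np.array([561.5,42.3,60])+60*ex
for r in (30,60,90,112,122):
  for y in (-100,0,100):
    p=H-r*ex+y*ey;p[2]=68;u=proj(c,p).round(); print(r,y,u,pt(c,*u).round(1)[2],end=' | ')
  print()
E
```

```text
t: 13.65
tcp_pos: [463.2, 52.4, 200.8]
orientation: [[0.107, 0.994, -0.003], [0.994, -0.107, -0.002], [-0.002, -0.003, -1.0]]
wrist_force: [1.1, 0.8, 0.3]
grip_width: 0.7
t: 14.15
tcp_pos: [413.8, 58.2, 290.7]
orientation: [[0.106, 0.994, -0.0], [0.994, -0.106, 0.001], [0.001, -0.0, -1.0]]
wrist_force: [-0.1, 0.9, -1.0]
grip_width: 0.8
30 -100 [225. 170.] 66.3 | 30 0 [208. 198.] 67.6 | 30 100 [187. 233.] 67.7 | 
60 -100 [238. 172.] 66.7 | 60 0 [221. 201.] 69.3 | 60 100 [202. 236.] 68.3 | 
90 -100 [251. 175.] 67.7 | 90 0 [235. 204.] 67.9 | 90 100 [217. 240.] 68.0 | 
112 -100 [260. 177.] 66.6 | 112 0 [246. 207.] 67.0 | 112 100 [229. 243.] 65.6 | 
122 -100 [265. 178.] 67.2 | 122 0 [251. 208.] 67.7 | 122 100 [234. 244.] 67.6 |
```

View pics/s10.png

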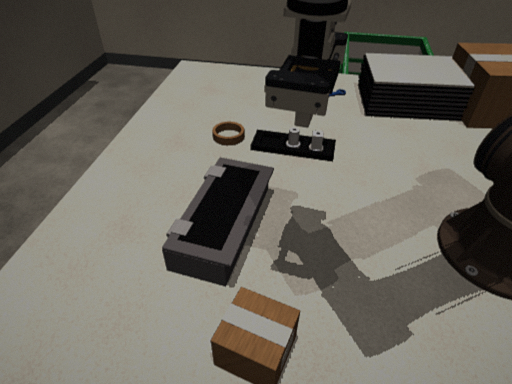

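The lid lies flat at 66–69 mm with no spring-back. The spares at (294,138) and (317,140), the carton and the tape core are all unmoved, and the arm is clear.

```bash
python3 -c "
from rig import arm
print(arm.get_obs()['qvel'].round(3)); print(arm.hand_in())"
```

```text
[-0.004  0.021 -0.012  0.001  0.004 -0.   ]
the job is handed in; nothing more can be done
None
```

The kit is complete, the lid is shut, and the job was handed in at about 14 s of the 67 s allowed; the hand-in gives no verdict.

- **Stand-off:** The case held two squares and one round, so the missing shape was a round. I took the far round from the spares tray and stood it in the empty bay. Its top measured about 55 mm, which means it sits on the bay floor. All four pieces looked upright before the lid was closed.
- **Lid:** I swung it shut from behind with closed fingers and pressed about 4 mm from the press point. Vertical force rose to 21–22 N and held for about 0.8 s, with the fingertips stopped at 68 mm, the closed height.
- **Last checks:** After I backed off, depth readings across the lid were 66–69 mm, with no lift at the front edge. The other two spares still stand in the tray, the carton and tape core look unmoved, and the arm is clear of everything. No checks failed or disagreed. The pieces inside could not be seen once the lid was shut.

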